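Stand the ballasted prop posts heavy end down under the frame rail

ROBOT

A 6-joint arm with a two-finger parallel gripper is mounted at the origin on the work surface. World frame = base frame: x ahead of the robot, y to its left, z up, the work surface at z = 0. Lengths are in m, angles in rad, forces in N, time in s.
With the tool pointing down it reaches from about 0.4 to 0.925 m from the base axis. Payload 3.4 kg.
Tool frame: the origin (TCP) lies at the very end of the fingers, on their centre line; the grasp point (between the pads) lies r.grip_depth behind it (r.grip_depth is the distance from the TCP to the grasp point, in m); y points along the fingers, z is the direction in which the jaws open and shut, and the axes are right-handed (so a half turn about y gives the same grasp; the last joint's range is limited). The gripper opens to 85 mm and grips with 20 to 120 N. Pads are 22 mm wide; open, the fingers measure 114 mm over their backs; the gripper's body (76 mm by 85 mm) begins 54 mm behind the grasp point. The pads swing forward as they close: fully open they stand 13 mm farther back than shut.
Start: joints at [-1.226, 0.307, 1.506, -0, 1.328, -0.073], TCP at [0.234, -0.525, 0.206] pointing down, gripper open.
Joint ranges: [-3.12, 3.12], [-1.05, 2.28], [0.14, 2.33], [-1.42, 4.57], [0.1, 2.73], [-2.68, 2.68]. Speed limits (rad/s): [2.57, 2.57, 3.14, 3.14, 3.14, 3.14].

INTERFACE

Orientations are given as a 3x3 rotation matrix whose columns are the frame's x, y, z axes.
In Python, from cell import r gives the robot as it stands.
- The arm moves only by the tool servo_tool, never from a script. Its argument "targets" is text: rows parted by semicolons, each of 6 numbers parted by spaces: the shift along the tool's x, y, z in mm, then the turn, a rotation vector about the tool's x, y, z in degrees. In form: dx dy dz ax ay az; .... A call has 1 to 20 rows; each row is the pose to reach, as a shift and turn from the pose commanded when the call began, along the tool's axes at that moment; what a row does not reach only later rows make up. A row lasts 1/8 s, in which the tool goes at most 62.5 mm and 10.7 degrees, less where a joint would pass 70% of its speed; a pose out of reach is approached as far as the arm can. A call with a gripper value outside its range is refused whole. "fingers" is the opening, from 0 (shut) to 1 (fully open), set as the call begins (left out, the last holds). The fingers move at their own pace and stop on an object; the grip force is fixed at half the most. Time passes only in rows, so rows that repeat a pose let the fingers close. It gives the time, the measured TCP pose, the force and the opening at its end, in the units of the state.
- r.state(): the state, without advancing time (a new reading comes with each control period).
- r.capture(name): name is "scene" or "top" or "wrist"; returns a dict with "pixels" (384x512x3 uint8, red, green, blue), "K" (3x3 intrinsics, pixels), "dist" ([k1, k2, p1, p2, k3] as OpenCV has them; the pictures are not rectified), "position" and "orientation" of the camera in the world. Camera axes: x right, y up, looking along -z (the intrinsics and any distortion apply to the point x, -y, -z); pixel columns grow to the right and rows downward; lengths in m; the calibration is good to about 2 mm. A picture is of the moment at which its call begins. There is no depth.
- r.close_job(): hands the job in, once; it reports no verdict.
Trained networks look in a picture, given as the dict that the camera call returned (one of the last four; its "shot" number tells which), for a name from the list of things; names that differ only in an ending like _2 or _b are one class to them, and where a whole thing is asked for, a point or a joint stands for the part that bears it (a point fixed in the world has none). Each returns a list of dicts, best first, with "p" (0 to 1); they miss things now and then, are a little off and sometimes report something else, mostly with a low value. They report only what shows in the picture. A call takes as long as a camera call. They do not tell look-alikes from the thing itself.
- r.cut_out(picture, label): "mask" (384x512 bool, what is visible of it) and "bbox" ([left, top, right, bottom] in pixels, round what is visible of it).
- r.place_of(picture, label): "position" ([column, row] in pixels: a listed point, or the origin of a listed thing).
The state is a dict: "time": time; "joint_pos": joint angles; "qd": joint speeds; "tau": joint torques, N m; "eef_pos": TCP position; "orientation": TCP orientation; "contact_force": force on the tool from outside, world axes, zero at the start; "moment": the same for the moment, N m; "opening": finger opening in m.
Only numpy, scipy, OpenCV 4.12 (cv2) and the standard library are available. Lean on these libraries where they do the work, as an engineer would, in place of code of your own. Each camera call takes 0.05 s, during which the arm holds its last target. There are 200 camera calls.

TASK

Two look-alike square steel prop posts lie on the welding table, each with a hidden slug in one end. Lift each by its swinging handle to see which end dips, and stand it upright with that heavy end down, centred on a base pad under the front rail of the frame, one post to each pad. Let go of both, and do not hit the frame hard or disturb the other things on the table.

Things in the scene. Friction and masses are not known exactly. Their poses are not given: they have to be found in the camera images.
- post_1: Prop post 1: square steel tube 160 long, 40 x 40 (about 0.6 kg), alike at both ends. Origin at its middle, x along the tube: lying, the origin is 20 above the table; upright, 80 above what it stands on. A hidden slug puts the centre of mass 33 off the middle, toward the +x or the -x end (lift to find out). Starts lying, z up, at any yaw.
- post_2: Prop post 2: square steel tube 160 long, 40 x 40 (about 0.6 kg), alike at both ends. Origin at its middle, x along the tube: lying, the origin is 20 above the table; upright, 80 above what it stands on. A hidden slug puts the centre of mass 33 off the middle, toward the +x or the -x end (lift to find out). Starts lying, z up, at any yaw.
- bail_1 (a joint): Angle of post 1's lifting handle about the post's y axis through its middle, rad; 0 = square to the tube on its +z side, + = leaning to the post's +x end. Stops at +-0.96; friction 0.02 Nm. Lifted by the upright handle, the heavy end dips to a stop: -0.96 if +x is heavy, +0.96 if -x is. To hang it upright, lean the handle's top 35 degrees or more to the heavy end's side.
- bail_2 (a joint): Angle of post 2's lifting handle about the post's y axis through its middle, rad; 0 = square to the tube on its +z side, + = leaning to the post's +x end. Stops at +-0.96; friction 0.02 Nm. Lifted by the upright handle, the heavy end dips to a stop: -0.96 if +x is heavy, +0.96 if -x is. To hang it upright, lean the handle's top 35 degrees or more to the heavy end's side.
- grip_1 (a point): Centre of the steel grip block on post 1's handle, 76 from the pivot (the post's middle) along the handle. Block 26 (handle x, along the tube) x 18 (handle y, along the hinge) x 48 (handle z, away from the pivot). Below it, top 50 from the pivot, a cross bar 54 long along y with two side arms 4 thick, 50 apart, down to the hinge.
- grip_2 (a point): Centre of the steel grip block on post 2's handle, 76 from the pivot (the post's middle) along the handle. Block 26 (handle x, along the tube) x 18 (handle y, along the hinge) x 48 (handle z, away from the pivot). Below it, top 50 from the pivot, a cross bar 54 long along y with two side arms 4 thick, 50 apart, down to the hinge.
- frame: Fixed steel flange frame flat on four legs: 600 wide (y) x 260 deep (x), open in the middle, rails 40 wide, underside 192 and top 198 above the table (a lip to 226 on sides and back only). Origin on the table midway between the base pads; -x side faces the robot. Front rail spans x = -12 to +28, over the pads' centres. Legs 30 x 30 at y = +-280.
- pad_left (a point): Centre of the top of the left base pad: plate 100 x 100, 4 thick, fixed on the table 130 to the left (+y) of the frame's origin, half under the front rail
- pad_right (a point): Centre of the top of the right base pad, the same, 130 to the right (-y)
- tin: Bystander: closed round tin, 66 across, 105 high, standing between the two posts (sizes in mm; origin on its underside)
- magnet: Bystander: welding magnet square, 50 x 50 foot and upright steel plate 64 high, standing between the two base pads under the frame (sizes in mm; origin on its underside)
- grinder: Bystander: black angle grinder lying along x, about 270 long, left side of the table; the 110 disc faces up at 62 high (sizes in mm; origin on its underside)
- hammer: Bystander: hammer lying on the right, about 260 long (sizes in mm; origin on its underside)
- brush: Bystander: wire brush lying far right, about 200 long (sizes in mm; origin on its underside)
- mug: Bystander: white mug 80 across, 90 high, far left (sizes in mm; origin on its underside)
- offcut: Bystander: offcut of steel angle 130 long, 50 high, near right (sizes in mm; origin on its underside)
Not all that is in view belongs to the job. Leave any brown or yellow look-alike of the post_2 alone.

How it is judged:
By the outcome, as a careful person would: the job done as asked, in the order asked, and still so for the second after the job is handed in, with the robot touching nothing.
It also fails if it takes over 69 s, if anything falls off the work surface, if the arm or the gripper's body presses on something with over 40 N, if the wrist force passes 120 N, or if a joint passes its speed limit or range.

## Working session

There is one attempt and no reset: what is moved stays moved. The work goes in short steps, Python scripts to look and compute and a tool call to move; the robot and the scene stay as the last step left them, time stands still between calls to the robot, and variables do not carry over. Pictures are saved under pics/ and viewed, about 8 in all and at most 12, crops included, and the job is handed in when it is done.

Besides the shell and the picture viewer there is one more tool, called after "Call:" as name(argument=value, ...) on one line, values as JSON. servo_tool: Moves the arm, as the interface text tells. Its arguments: {"type":"object","properties":{"targets":{"type":"string"},"fingers":{"type":"number"}},"required":["targets"]}

```bash
ls; mkdir -p pics; cat > h.py <<'E'
import numpy as np, cv2
from cell import r
def ray(c,px):
    K=np.array(c["K"]);d=np.array(c["dist"])
    u=cv2.undistortPoints(np.array([[px]],float),K,d)[0,0]
    v=np.array(c["orientation"])@np.array([u[0],-u[1],-1.]);return np.array(c["position"]),v
def at_z(c,px,z):
    p,v=ray(c,px);return p+v*(z-p[2])/v[2]
def proj(c,P):
    R=np.array(c["orientation"]);q=(np.atleast_2d(P)-np.array(c["position"]))@R
    q=q*[1,-1,-1];return cv2.projectPoints(q,np.zeros(3),np.zeros(3),np.array(c["K"]),np.array(c["dist"]))[0][:,0]
def tri(obs):
    A=np.zeros((3,3));b=np.zeros(3)
    for c,px in obs:
        p,v=ray(c,px);v=v/np.linalg.norm(v);M=np.eye(3)-np.outer(v,v);A+=M;b+=M@p
    return np.linalg.solve(A,b)
def save(c,n,box=None,s=1):
    im=c["pixels"][:,:,::-1]
    if box: im=im[box[1]:box[3],box[0]:box[2]]
    cv2.imwrite("pics/"+n,cv2.resize(im,None,fx=s,fy=s,interpolation=cv2.INTER_CUBIC))
E
python3 - <<'E'
from h import *
np.set_printoptions(precision=3,suppress=True)
s=r.state();print(s["time"],s["eef_pos"],s["orientation"],r.grip_depth,s["opening"])
for n in ["scene","top"]:
    c=r.capture(n);save(c,n+"0.png",s=1.5);print(n,c["position"],np.array(c["orientation"]))
    for l in ["post_1","grip_1","pad_left","frame","tin","magnet","grinder","hammer","offcut"]:
        print(l,[(round(d["p"],2),np.round(d["position"],1).tolist(),at_z(c,d["position"],{"post_1":.02,"grip_1":.096,"pad_left":.004}.get(l,0)).round(3).tolist()) for d in r.place_of(c,l)])
E
```

```text
pics
0.0 [ 0.234 -0.525  0.205] [[-0.914 -0.001  0.407]
 [-0.407  0.002 -0.914]
 [-0.    -1.    -0.002]] 0.0187 0.08564260427408722
scene [1.173 0.88  0.954] [[-0.787 -0.375  0.49 ]
 [ 0.617 -0.481  0.623]
 [ 0.002  0.793  0.61 ]]
post_1 [(0.85, [351.3, 224.8], [0.268, 0.251, 0.02]), (0.83, [304.0, 235.2], [0.427, 0.191, 0.02]), (0.71, [220.1, 173.2], [0.441, -0.268, 0.02])]
grip_1 [(0.63, [220.1, 157.5], [0.442, -0.26, 0.096]), (0.63, [263.6, 145.2], [0.255, -0.229, 0.096]), (0.51, [348.3, 201.7], [0.263, 0.219, 0.096]), (0.3, [208.1, 147.6], [0.438, -0.348, 0.096])]
pad_left [(0.75, [254.9, 257.5], [0.604, 0.159, 0.004])]
frame [(0.56, [227.6, 239.7], [0.622, 0.039, 0.0])]
tin [(0.72, [266.4, 210.6], [0.428, 0.001, -0.0])]
magnet [(0.75, [229.5, 239.9], [0.618, 0.043, -0.0])]
grinder [(0.8, [380.6, 287.4], [0.389, 0.472, 0.0]), (0.53, [230.5, 241.8], [0.62, 0.052, 0.0]), (0.26, [300.6, 217.1], [0.357, 0.102, 0.0])]
hammer [(0.84, [212.0, 146.6], [0.338, -0.483, 0.0]), (0.59, [319.6, 326.5], [0.621, 0.457, 0.0])]
offcut [(0.84, [235.9, 153.0], [0.286, -0.376, 0.0])]
top [ 0.218 -0.0
[... 285 characters left out ...]
0.69, [331.4, 206.7], [0.431, -0.249, 0.096]), (0.63, [325.4, 261.1], [0.25, -0.228, 0.096]), (0.6, [180.3, 254.7], [0.264, 0.25, 0.096]), (0.44, [204.1, 206.2], [0.427, 0.176, 0.096])]
pad_left [(0.95, [214.4, 154.8], [0.629, 0.158, 0.004]), (0.49, [388.3, 161.6], [0.613, -0.477, 0.004])]
frame []
tin [(0.74, [258.8, 213.1], [0.419, -0.006, 0.0])]
magnet [(0.77, [248.1, 157.9], [0.62, 0.035, 0.0])]
grinder [(0.89, [126.2, 218.9], [0.391, 0.47, 0.0]), (0.63, [286.1, 161.3], [0.609, -0.102, 0.0]), (0.48, [395.8, 229.7], [0.364, -0.497, 0.0])]
hammer [(0.76, [395.2, 229.3], [0.366, -0.494, 0.0])]
offcut [(0.67, [369.2, 254.3], [0.277, -0.398, 0.0]), (0.54, [127.5, 219.4], [0.389, 0.465, 0.0])]
```

View pics/top0.png

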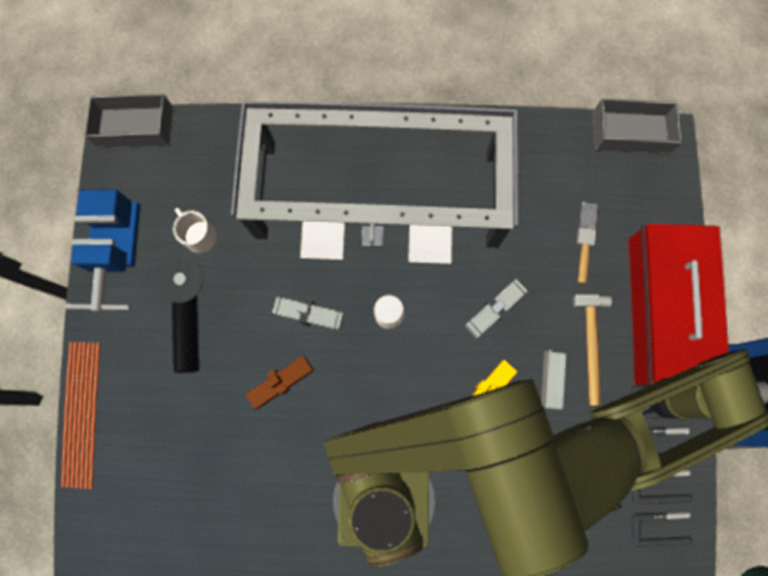

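View pics/scene0.png

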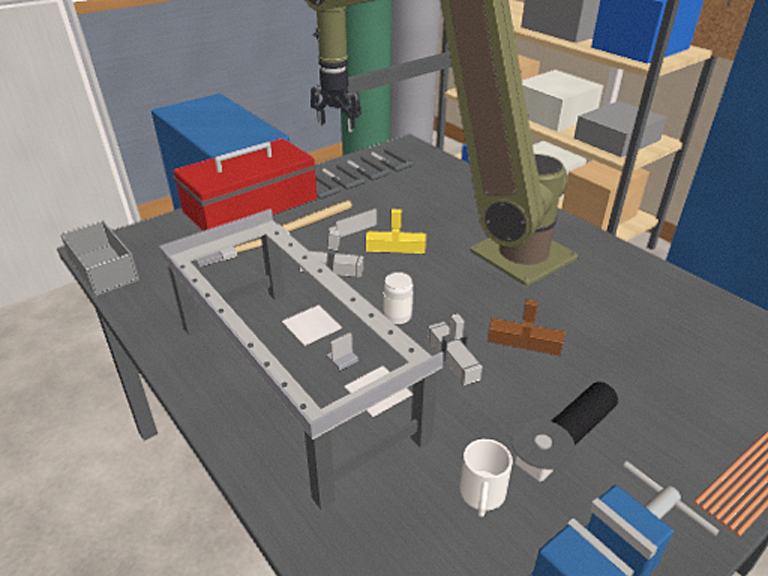

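The left steel post is at raw top-view px (203,210) and the right one at (331,204). The look-alikes, brown (188,257) and yellow (326,258), are the wrong colour, so I leave them alone. Next I measure the two steel posts and the pads, with one enlarged crop to confirm.

```bash
python3 - <<'E'
from h import *
np.set_printoptions(precision=3,suppress=True)
S=r.capture("scene");T=r.capture("top")
g=dict(L=((304,235),(203,210)),R=((220,173),(331,205)))
def near(l,c,px,k="position"):
    ds=r.place_of(c,l);ds=[d for d in ds if np.hypot(*(np.array(d["position"])-px))<25]
    return min(ds,key=lambda d:np.hypot(*(np.array(d["position"])-px)))["position"] if ds else None
for n,(ps,pt) in g.items():
    for l,off in(("post_1",0),("grip_1",15)):
        a=near(l,S,(ps[0],ps[1]-off));b=near(l,T,pt)
        print(n,l,a,b, tri([(S,a),(T,b)]) if a is not None and b is not None else None)
    for d in r.cut_out(T,"post_1"):
        x0,y0,x1,y1=d["bbox"]
        if x0<pt[0]<x1 and y0<pt[1]<y1:
            m=d["mask"].astype(np.uint8);cs=max(cv2.findContours(m,0,2)[0],key=cv2.contourArea)
            c=[at_z(T,p,.04)[:2] for p in cv2.boxPoints(cv2.minAreaRect(cs))];print(n,"box@z.04",np.array(c).tolist());break
G=T["pixels"].min(2)
m=cv2.inRange(T["pixels"],(190,190,190),(255,255,255))
for c in cv2.findContours(m,0,2)[0]:
    if cv2.contourArea(c)>150:
        print("white",cv2.contourArea(c),[at_z(T,p,.004)[:2].round(4).tolist() for p in cv2.boxPoints(cv2.minAreaRect(c))])
crops=[T["pixels"][180:240,165:245],T["pixels"][170:230,290:370],S["pixels"][200:260,265:345],S["pixels"][130:190,190:270]]
b=[cv2.resize(x,None,fx=5,fy=5,interpolation=cv2.INTER_CUBIC) for x in crops]
cv2.imwrite("pics/crops.png",np.vstack([np.hstack(b[:2]),np.hstack(b[2:])])[:,:,::-1])
E
```

```text
L post_1 [301.8, 234.2] [204.6, 206.4] [0.435 0.185 0.025]
L grip_1 [304.8, 214.7] None None
L box@z.04 [[0.4129267739757879, 0.2623693719219566], [0.46893564987259984, 0.25542362910593125], [0.4448378980520332, 0.09811320089516976], [0.38937242920370985, 0.105871389230089]]
R post_1 None [331.2, 204.6] None
R grip_1 None [331.6, 205.4] None
R box@z.04 [[0.4040782719994172, -0.17815717799856814], [0.5217569971849713, -0.2949374373255682], [0.4831229411448752, -0.33313319160894045], [0.36638621214605793, -0.21605718570402707]]
white 235.5 [[0.4756, 0.0258], [0.4764, -0.0345], [0.4156, -0.0352], [0.4148, 0.0247]]
white 612.5 [[0.6493, -0.0544], [0.6508, -0.1524], [0.5616, -0.152], [0.5603, -0.0551]]
white 596.5 [[0.5682, 0.2054], [0.6575, 0.2055], [0.6544, 0.107], [0.5653, 0.1079]]
```

View pics/crops.png

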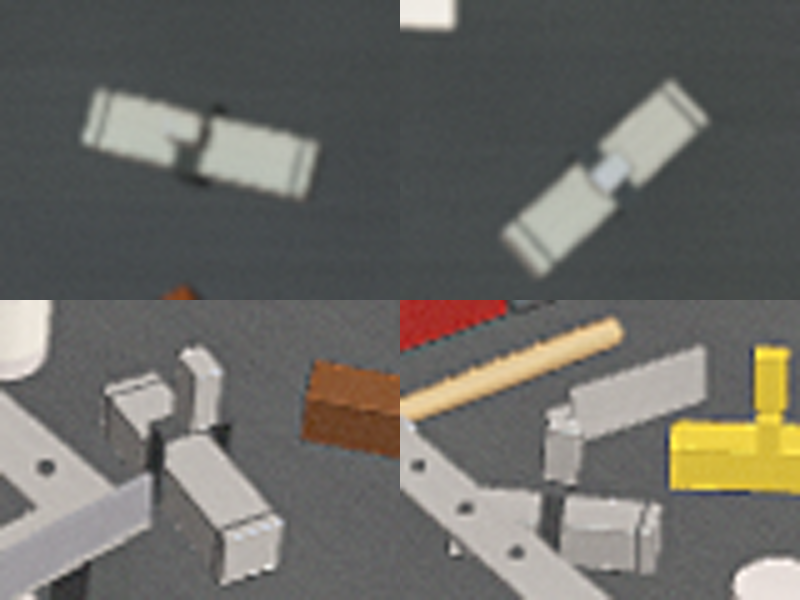

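Confirmed: both crops show bare-steel posts with near-upright handles. I start with the right post, moving to hover over it with the jaws along its hinge.

Call:
servo_tool(targets="-302 0 -161 0 -111 0;-302 0 -161 0 -111 0;-302 0 -161 0 -111 0;-302 0 -161 0 -111 0;-302 0 -161 0 -111 0;-302 0 -161 0 -111 0;-302 0 -161 0 -111 0;-302 0 -161 0 -111 0;-302 0 -161 0 -111 0;-302 0 -161 0 -111 0;-302 0 -161 0 -111 0;-302 0 -161 0 -111 0;-302 0 -161 0 -111 0", fingers=1)

```text
time: 3.22
eef_pos: [0.4442, -0.2555, 0.2063]
orientation: [[0.706, 0.0, 0.708], [-0.708, -0.0, 0.706], [0.0, -1.0, -0.0]]
contact_force: [0.0, 0.2, -0.1]
opening: 0.0859
```

```bash
cat > look.py <<'E'
from h import *
import sys
np.set_printoptions(precision=4,suppress=True)
s=r.state();print(s["time"],s["eef_pos"],s["opening"],s["contact_force"],s["moment"]);print(np.array(s["orientation"]))
print("q",np.array(s["joint_pos"]))
E
python3 - <<'E'
from look import *
W=r.capture("wrist");save(W,"w1.png",s=1.25);print(W["position"])
for l in("post_1","grip_1"):
  for d in r.place_of(W,l): print(l,d["p"],d["position"],at_z(W,d["position"],.02 if l[0]=="p" else .096))
T=r.capture("top")
for p in [(165+95/5,180+117/5),(165+305/5,180+168/5),(165+200/5,180+143/5)]: print(at_z(T,p,.04))
E
```

```text
3.225 [ 0.4442 -0.2555  0.2063] 0.08588222973241731 [ 0.0478  0.1772 -0.0767] [-0.0176 -0.0591 -0.009 ]
[[ 0.7063  0.      0.708 ]
 [-0.708  -0.0001  0.7063]
 [ 0.0001 -1.     -0.    ]]
q [-0.6043  0.2196  1.6327 -0.      1.2892 -1.3885]
[ 0.3908 -0.2017  0.3733]
post_1 0.86 [250.2, 161.8] [ 0.4464 -0.2568  0.02  ]
post_1 0.76 [138.8, 21.7] [ 0.2588 -0.2328  0.02  ]
[0.444  0.2542 0.04  ]
[0.4105 0.1066 0.04  ]
[0.4268 0.18   0.04  ]
```

View pics/w1.png

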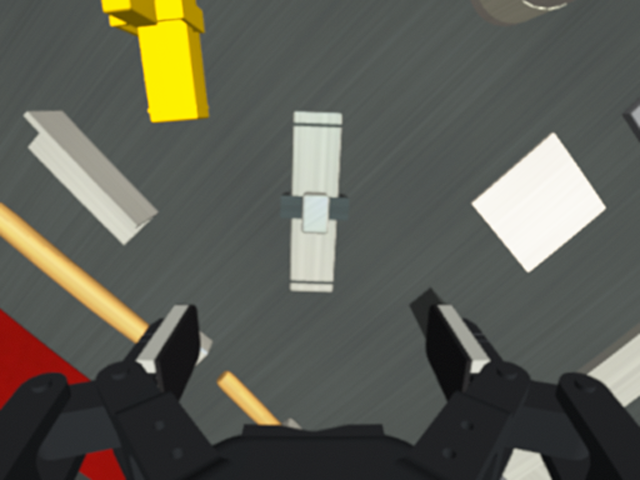

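```bash
python3 - <<'E'
from look import *
W=r.capture("wrist")
a=at_z(W,(317.5/1.25,112/1.25),.04);b=at_z(W,(312/1.25,292/1.25),.04)
print(a,b,(a+b)/2,np.linalg.norm(a-b),np.degrees(np.arctan2(*(b-a)[1::-1])))
print(at_z(W,(316/1.25,213/1.25),.12),at_z(W,(316/1.25,213/1.25),.096))
m=(a+b)/2;print(proj(W,[[m[0],m[1],.12],[m[0],m[1],.07]])*1.25)
E
```

```text
3.425 [ 0.4442 -0.2554  0.2063] 0.08546112832185566 [ 0.0998 -0.1551  0.0313] [ 0.0102 -0.0117 -0.0086]
[[ 0.7068 -0.      0.7074]
 [-0.7074 -0.      0.7068]
 [ 0.     -1.     -0.    ]]
q [-0.6043  0.2196  1.6328 -0.      1.2892 -1.3892]
[ 0.3929 -0.1979  0.04  ] [ 0.5028 -0.3141  0.04  ] [ 0.4478 -0.256   0.04  ] 0.1599512963198486 -46.61342972168845
[ 0.4373 -0.2448  0.12  ] [ 0.4417 -0.2489  0.096 ]
[[315.2227 235.2664]
 [314.7824 216.5469]]
```

Call:
servo_tool(targets="-6 20 2 0 1.6 -8.8;-6 50 2 0 1.6 -8.8;-6 80 2 0 1.6 -8.8;-6 105 2 0 1.6 -8.8;-6 120 2 0 1.6 -8.8;-6 130 2 0 1.6 -8.8;-6 130 2 0 1.6 -8.8")

```text
time: 4.35
eef_pos: [0.4411, -0.2496, 0.0758]
orientation: [[0.679, 0.106, 0.727], [-0.718, -0.109, 0.687], [0.152, -0.988, 0.002]]
contact_force: [0.8, 0.4, -0.4]
opening: 0.0855
```

Call:
servo_tool(targets="0 0 0 0 0 0;0 0 0 0 0 0;0 0 0 0 0 0;0 0 0 0 0 0;0 0 0 0 0 0;0 0 0 0 0 0", fingers=0)

```text
time: 5.1
eef_pos: [0.4415, -0.2501, 0.0768]
orientation: [[0.679, 0.107, 0.727], [-0.718, -0.11, 0.687], [0.154, -0.988, 0.002]]
contact_force: [-2.8, -0.7, 4.6]
opening: 0.0162
```

Call:
servo_tool(targets="3 -20 0 0 0 0;9 -55 0 0 0 4;15 -90 0 0 0 8.8;18 -118 0 0 0 8.8;18 -118 0 0 0 8.8;18 -118 0 0 0 8.8")

```text
time: 5.85
eef_pos: [0.4393, -0.2485, 0.1936]
orientation: [[0.687, -0.002, 0.726], [-0.726, 0.004, 0.687], [-0.004, -1.0, 0.001]]
contact_force: [-0.7, 0.7, -6.1]
opening: 0.0162
```

```bash
python3 - <<'E'
from look import *
T=r.capture("top");S=r.capture("scene");W=r.capture("wrist")
b=[cv2.resize(x,(390,290)) for x in (T["pixels"][120:270,230:430],S["pixels"][70:220,140:340],W["pixels"])]
cv2.imwrite("pics/lift1.png",np.vstack([np.hstack(b[:2]),np.hstack([b[2],b[2]*0])])[:,:,::-1])
E
```

```text
5.85 [ 0.4393 -0.2485  0.1936] 0.016201650995713697 [-0.7402  0.7251 -6.0989] [0.0953 0.1455 0.0102]
[[ 0.6872 -0.0019  0.7264]
 [-0.7264  0.0039  0.6872]
 [-0.0042 -1.      0.0013]]
q [-0.6001  0.2218  1.6644  0.0023  1.2592 -1.3585]
```

View pics/lift1.png

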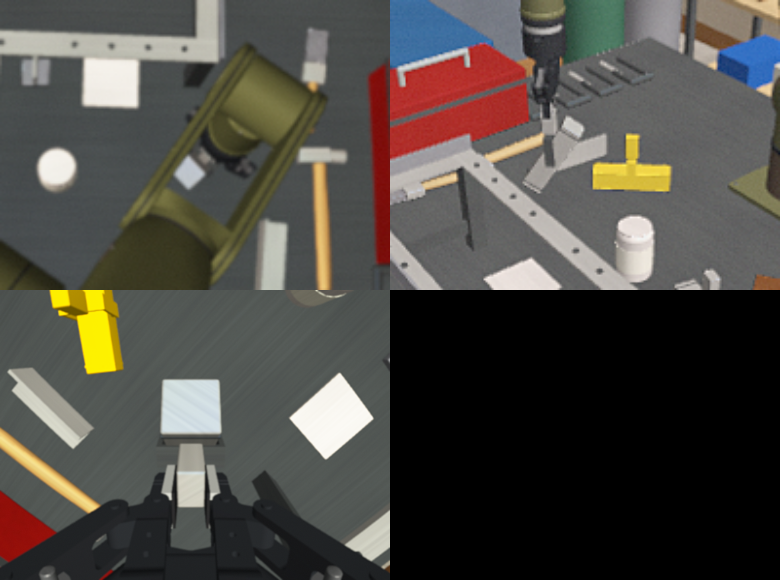

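The left (+x −y) end dips, away from the robot, so that end is heavy. I yaw the tool so the heavy end points towards the robot, and move to just in front of the right pad.

Call:
servo_tool(targets="-10 -10 20 0 10 0;-20 -10 40 0 20 0;-30 -10 60 0 30 0;-40 -10 80 0 40 0;-50 -10 100 0 50 0;-60 -10 120 0 60 0;-70 -10 135 0 70 0;-70 -10 135 0 80 0;-70 -10 135 0 90 0;-70 -10 135 0 100 0;-70 -10 135 0 110 0;-70 -10 135 0 120 0;-70 -10 135 0 128 0;-70 -10 135 0 134.6 0;-70 -10 135 0 134.6 0")

```text
time: 7.88
eef_pos: [0.4904, -0.1059, 0.205]
orientation: [[-1.0, -0.0, -0.02], [0.02, 0.002, -1.0], [0.0, -1.0, -0.002]]
contact_force: [-0.2, 0.3, -5.0]
opening: 0.0163
```

Call:
servo_tool(targets="9 9 0 0 0 8;18 18 0 0 0 16;26 28 0 0 0 24;32 36 0 0 0 32;37 44 0 0 0 40;37 44 0 0 0 40;37 44 0 0 0 40")

```text
time: 8.75
eef_pos: [0.4585, -0.1082, 0.1686]
orientation: [[-0.77, 0.637, -0.017], [0.014, -0.01, -1.0], [-0.637, -0.77, -0.001]]
contact_force: [-0.2, 2.0, -6.5]
opening: 0.0161
```

```bash
python3 - <<'E'
from look import *
s=r.state();p=np.array(s["eef_pos"]);y=np.array(s["orientation"])[:,1];print("pivot",p+.0573*y)
W=r.capture("wrist");S=r.capture("scene");save(W,"w2.png",s=1.25)
print(W["position"])
P=p+.0573*y
print("post top centre pred",proj(W,[P+[0,0,.08],P+[.02,0,.08],P+[-.02,0,.08]])*1.25)
for n,(x,yy) in dict(R=(.611,-.1045),L=(.6167,.1557)).items(): print(n,proj(W,[[x-.05,yy+.05,.004],[x-.05,yy-.05,.004]])*1.25)
b=[cv2.resize(W["pixels"],None,fx=1.25,fy=1.25),]
cv2.imwrite("pics/s2.png",cv2.resize(S["pixels"][100:260,160:330],None,fx=3,fy=3)[:,:,::-1])
E
```

```text
8.75 [ 0.4585 -0.1082  0.1686] 0.016148587451847753 [-0.152   2.0049 -6.4636] [0.2418 1.4667 0.1743]
[[-0.7703  0.6374 -0.0173]
 [ 0.0139 -0.0103 -0.9999]
 [-0.6375 -0.7705 -0.0009]]
q [-0.6519 -0.0029  2.3281  1.064   0.4478  0.0365]
pivot [ 0.4951 -0.1088  0.1244]
[ 0.4103 -0.1075  0.3454]
post top centre pred [[312.698  175.1412]
 [311.9223 135.3564]
 [313.5538 219.181 ]]
R [[254.3605 225.9674]
 [360.0154 224.2922]]
L [[ -0.6445 225.4073]
 [ 91.6887 223.4522]]
```

View pics/w2.png

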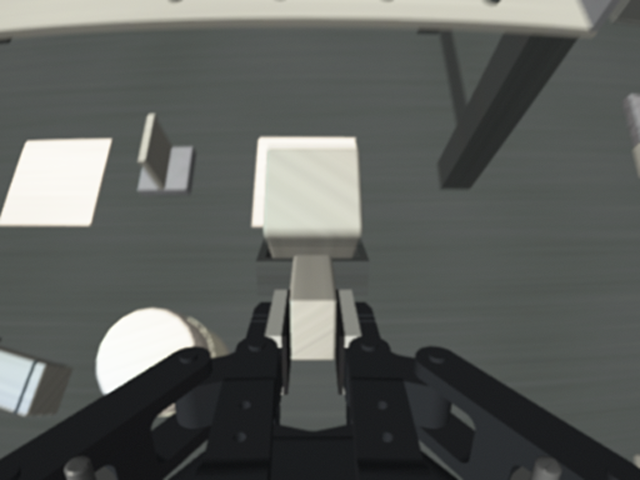

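View pics/s2.png

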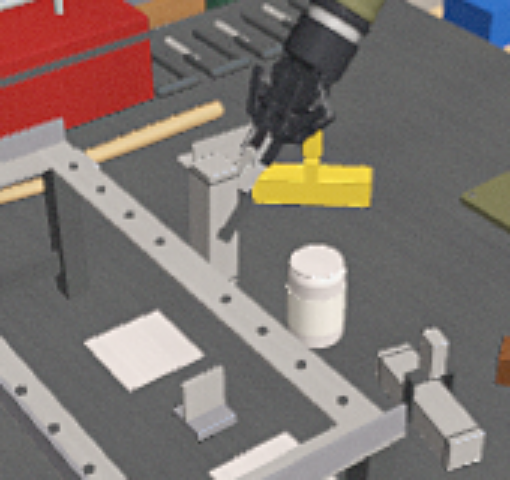

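```bash
python3 - <<'E'
from look import *
W=r.capture("wrist")
f=lambda x,y,z=.004: at_z(W,(x/1.25,y/1.25),z)[:2]
for n,q in dict(Rp=[(251.5,227),(259,137),(356.5,137)],Lp=[(0,225.5),(92,226),(111,138),(27,139)]).items():
    print(n,*[f(*k) for k in q])
Z=.1244+.08
print("top",*[f(*k,Z) for k in [(268,149),(357,149),(361,237),(264,237)]])
m=cv2.inRange(W["pixels"],(215,215,205),(255,255,255));cs=[c for c in cv2.findContours(m,0,2)[0] if cv2.contourArea(c)>150]
print([cv2.boundingRect(c) for c in cs])
E
```

```text
8.85 [ 0.4589 -0.109   0.1688] 0.015979573685535077 [ 0.5261 -0.4784 -5.5979] [-0.0644  1.2172 -0.0552]
[[-0.7703  0.6373 -0.0195]
 [ 0.0156 -0.0117 -0.9998]
 [-0.6374 -0.7705 -0.0009]]
q [-0.6513 -0.0028  2.3268  1.0615  0.4465  0.0412]
Rp [ 0.5606 -0.0528] [ 0.6637 -0.0562] [ 0.6616 -0.1585]
Lp [0.5678 0.2041] [0.565 0.104] [0.6684 0.1044] [0.6725 0.204 ]
top [ 0.509  -0.0908] [ 0.5083 -0.1288] [ 0.4677 -0.1278] [ 0.4684 -0.0903]
[(75, 250, 76, 66), (0, 114, 86, 68), (200, 112, 58, 71)]
```

Call:
servo_tool(targets="-9 15 -1 0 0 -1;-18 30 -2 0 0 -2;-27 45 -3 0 0 -3.6;-35 60 -4 0 0 -3.6;-35 60 -4 0 0 -3.6;-35 60 -4 0 0 -3.6")

```text
time: 9.65
eef_pos: [0.5231, -0.1041, 0.144]
orientation: [[-0.81, 0.586, -0.018], [0.018, -0.007, -1.0], [-0.586, -0.81, -0.005]]
contact_force: [-0.2, 0.3, -6.0]
opening: 0.0163
```

```bash
python3 - <<'E'
from look import *
s=r.state();p=np.array(s["eef_pos"]);R=np.array(s["orientation"]);y=R[:,1];P=p+.0573*y;print("pivot",P)
W=r.capture("wrist");save(W,"w3.png",(150,60,360,260),3)
print(proj(W,[P+[0,0,.08]]))
g=np.array([.611,-.105,.0845])
print("to pad, tool mm",R.T@(g-P)*1e3)
E
```

```text
9.65 [ 0.5231 -0.1041  0.144 ] 0.01630414419492735 [-0.2101  0.2655 -6.048 ] [ 0.0147  1.194  -0.0002]
[[-0.8099  0.5862 -0.0184]
 [ 0.0176 -0.0071 -0.9998]
 [-0.5863 -0.8101 -0.0046]]
q [-0.4726  0.1275  2.2138  0.8797  0.3449  0.3467]
pivot [ 0.5567 -0.1045  0.0976]
[[249.5958 149.1479]]
to pad, tool mm [-36.329   42.4183  -0.4694]
```

View pics/w3.png

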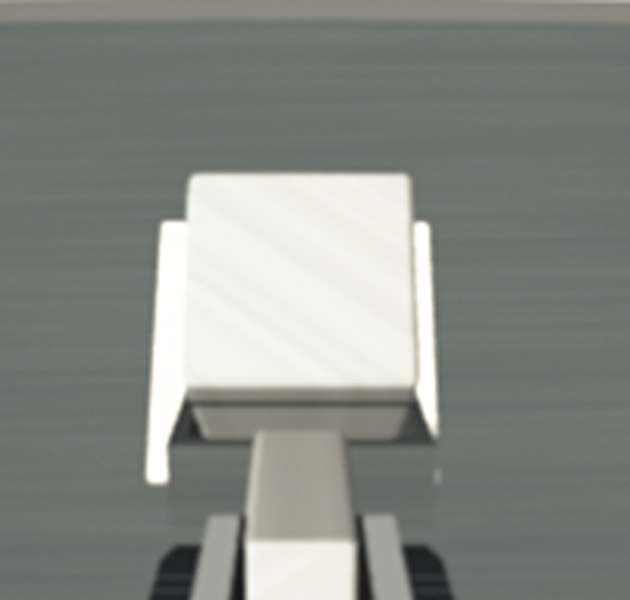

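Call:
servo_tool(targets="-11 8 0 0 0 -1.2;-22 16 0 0 0 -1.2;-33 24 0 0 0 -1.2;-44 32 0 0 0 -1.2;-44 32 0 0 0 -1.2;-41 36 0 0 0 -1.2;-38.5 39.5 0 0 0 -1.2;-37 41.5 0 0 0 -1.2;-36 42.5 0 0 0 -1.2;-36 42.5 0 0 0 -1.2")

```text
time: 10.95
eef_pos: [0.5783, -0.106, 0.1315]
orientation: [[-0.821, 0.57, -0.019], [0.018, -0.008, -1.0], [-0.571, -0.821, -0.004]]
contact_force: [-0.2, -0.0, -6.0]
opening: 0.0163
```

```bash
cat > pv.py <<'E'
from look import *
p=np.array(s["eef_pos"]);R=np.array(s["orientation"]);P=p+.0573*R[:,1];print("pivot",P,"tilt",np.degrees(np.arccos(-R[2,1])))
E
python3 pv.py
```

```text
10.95 [ 0.5783 -0.106   0.1315] 0.016333709878462943 [-0.1878 -0.0008 -6.0007] [0.0163 1.0482 0.0094]
[[-0.8211  0.5705 -0.0195]
 [ 0.018  -0.0082 -0.9998]
 [-0.5705 -0.8213 -0.0036]]
q [-0.3991  0.2163  2.1171  0.7531  0.3185  0.5286]
pivot [ 0.611  -0.1065  0.0844] tilt 34.786742648103285
```

Call:
servo_tool(targets="0.6 0.8 -1 0 0 0;1.1 1.6 -1 0 0 0;1.7 2.5 -1 0 0 0;1.7 2.5 -1 0 0 0")

```text
time: 11.45
eef_pos: [0.5795, -0.1053, 0.1298]
orientation: [[-0.82, 0.573, -0.02], [0.018, -0.009, -1.0], [-0.573, -0.82, -0.003]]
contact_force: [-0.3, 1.0, 1.8]
opening: 0.0165
```

Call:
servo_tool(targets="-0.4 -0.6 0 0 0 0;-0.4 -0.6 0 0 0 0")

```text
time: 11.7
eef_pos: [0.5789, -0.1052, 0.1298]
orientation: [[-0.82, 0.571, -0.02], [0.018, -0.009, -1.0], [-0.572, -0.821, -0.003]]
contact_force: [-0.1, 1.4, 1.5]
opening: 0.0163
```

Call:
servo_tool(targets="0 0 0 0 0 0;0 0 0 0 0 0;0 0 0 0 0 0;0 0 0 0 0 0", fingers=0.6)

```text
time: 12.2
eef_pos: [0.5785, -0.1051, 0.1294]
orientation: [[-0.821, 0.571, -0.02], [0.018, -0.008, -1.0], [-0.571, -0.821, -0.003]]
contact_force: [0.5, 0.2, -0.4]
opening: 0.0509
```

```bash
python3 - <<'E'
from pv import *
W=r.capture("wrist");S=r.capture("scene")
b=[cv2.resize(W["pixels"],(400,300)),cv2.resize(S["pixels"][100:250,140:340],(400,300))]
cv2.imwrite("pics/rel1.png",np.hstack(b)[:,:,::-1])
E
```

```text
12.2 [ 0.5785 -0.1051  0.1294] 0.050858318852042325 [ 0.4666  0.2416 -0.428 ] [-0.0228  0.2678  0.0299]
[[-0.8209  0.5707 -0.0195]
 [ 0.0179 -0.0084 -0.9998]
 [-0.5708 -0.8211 -0.0033]]
q [-0.3965  0.2203  2.1205  0.7667  0.3115  0.5161]
pivot [ 0.6112 -0.1056  0.0823] tilt 34.805633831697094
```

View pics/rel1.png

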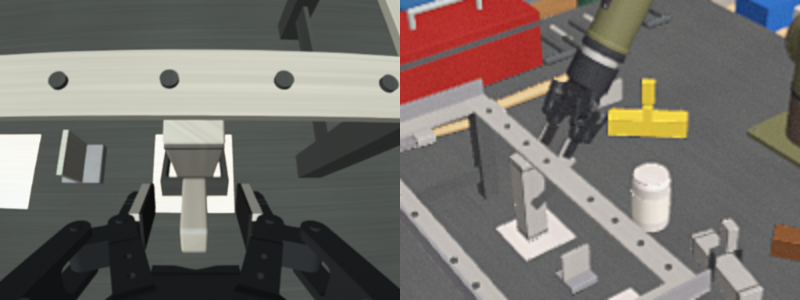

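Call:
servo_tool(targets="0 -15 0 0 0 0;0 -45 0 0 0 0;0 -80 0 0 0 0;0 -110 0 0 0 0;0 -120 0 0 0 -10;0 -120 0 0 0 -20;0 -120 0 0 0 -30;0 -120 0 0 0 -34.8;0 -120 0 0 0 -34.8;0 -120 0 0 0 -34.8", fingers=1)

```text
time: 13.55
eef_pos: [0.5088, -0.1037, 0.2273]
orientation: [[-1.0, -0.0, -0.019], [0.019, 0.004, -1.0], [0.001, -1.0, -0.004]]
contact_force: [-0.5, -0.7, 0.1]
opening: 0.0859
```

```bash
python3 - <<'E'
from pv import *
print("to left hover",R.T@(np.array([.43,.18,.215])-p)*1e3, "z ang",np.degrees(np.arctan2(R[1,2],R[0,2])))
E
```

```text
13.55 [ 0.5088 -0.1037  0.2273] 0.08589238145610459 [-0.4519 -0.6718  0.0862] [ 0.0565  0.0044 -0.037 ]
[[-0.9998 -0.0005 -0.0193]
 [ 0.0193  0.004  -0.9998]
 [ 0.0005 -1.     -0.004 ]]
q [-0.2852  0.2135  1.5854  0.0038  1.3443  1.304 ]
pivot [ 0.5088 -0.1035  0.17  ] tilt 0.22899331473162463
to left hover [  84.2985   13.4317 -282.0601] z ang -91.10512770856853
```

Call:
servo_tool(targets="21 5 -60 0 -10 0;42 10 -120 0 -20 0;63 13 -180 0 -30 0;84 13 -240 0 -40 0;84 13 -282 0 -50 0;84 13 -282 0 -60 0;84 13 -282 0 -70 0;84 13 -282 0 -78 0;84 13 -282 0 -78 0;84 13 -282 0 -78 0")

```text
time: 14.8
eef_pos: [0.4307, 0.1791, 0.216]
orientation: [[-0.23, 0.001, 0.973], [-0.973, 0.004, -0.23], [-0.004, -1.0, -0.0]]
contact_force: [0.6, -1.1, 0.0]
opening: 0.0855
```

```bash
python3 - <<'E'
from pv import *
W=r.capture("wrist");save(W,"w4.png",s=1.25)
S=r.capture("scene");T=r.capture("top")
for l in("post_1","grip_1"):
  for d in r.place_of(W,l): print(l,d["p"],d["position"],at_z(W,d["position"],.02 if l[0]=="p" else .096))
import pickle;pickle.dump(W,open("w4.pkl","wb"))
E
```

```text
14.8 [0.4307 0.1791 0.216 ] 0.08552455569255368 [ 0.6308 -1.087   0.0032] [-0.0585  0.0309 -0.0347]
[[-0.2295  0.0006  0.9733]
 [-0.9733  0.0037 -0.2295]
 [-0.0037 -1.     -0.0002]]
q [0.3007 0.1449 1.7048 0.0034 1.2901 0.5313]
pivot [0.4308 0.1793 0.1587] tilt 0.21342223590909615
post_1 0.8 [102.4, 137.9] [0.2685 0.2436 0.02  ]
post_1 0.71 [443.6, 353.6] [ 0.6529 -0.185   0.02  ]
grip_1 0.72 [64.4, 149.5] [0.2657 0.2442 0.096 ]
grip_1 0.7 [248.1, 167.7] [0.4308 0.1866 0.096 ]
```

View pics/w4.png

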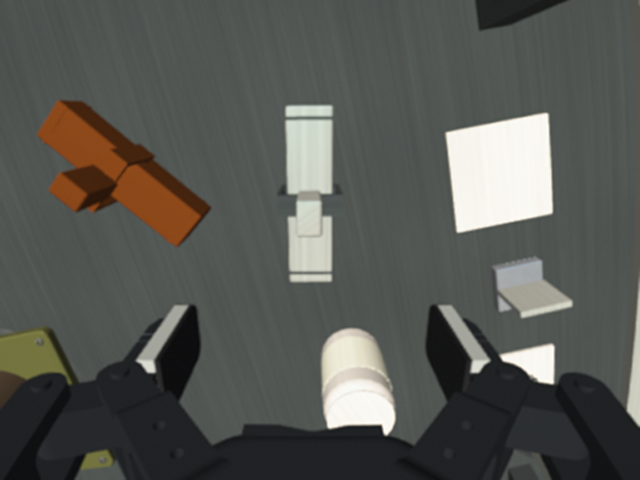

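```bash
python3 - <<'E'
from h import *
import pickle
np.set_printoptions(precision=4,suppress=True)
W=pickle.load(open("w4.pkl","rb"))
a=at_z(W,(309/1.25,105/1.25),.04);b=at_z(W,(311/1.25,282.5/1.25),.04);m=(a+b)/2;e=(b-a)/np.linalg.norm(b-a)
print(a,b,m,np.linalg.norm(a-b),np.degrees(np.arctan2(e[1],e[0])))
piv=np.array([m[0],m[1],.02]);h=np.cross([0,0,1],e)
for t in (-20,-15,-10,-5,0,5,10):
    th=np.radians(t);u=np.array([0,0,1])*np.cos(th)+e*np.sin(th);v=e*np.cos(th)-np.array([0,0,1])*np.sin(th)
    q=proj(W,[piv+u*d+v*x for d in(52,100) for x in(-13,13) for d,x in[(d/1e3,x/1e3)]])*1.25
    print(t,q[:,1])
E
```

```text
[0.4471 0.2611 0.04  ] [0.4119 0.1049 0.04  ] [0.4295 0.183  0.04  ] 0.1601846049794553 -102.70058315146082
-20 [168.8718 208.6331 153.5252 208.627 ]
-15 [174.2467 208.7295 165.8792 208.7279]
-10 [179.8432 208.7197 178.6475 208.7225]
-5 [185.5988 208.6046 191.6207 208.6119]
0 [191.4477 208.3862 204.5824 208.3978]
5 [197.3222 208.0669 217.3184 208.0827]
10 [203.1545 207.65   229.6256 207.6698]
```

```bash
python3 - <<'E'
from h import *
import pickle
np.set_printoptions(precision=1,suppress=True)
W=pickle.load(open("w4.pkl","rb"))
a=at_z(W,(309/1.25,105/1.25),.04);b=at_z(W,(311/1.25,282.5/1.25),.04);m=(a+b)/2;e=(b-a)/np.linalg.norm(b-a);piv=np.array([m[0],m[1],.02])
for t in range(-15,16,5):
    th=np.radians(t);u=np.array([0,0,1])*np.cos(th)+e*np.sin(th);v=e*np.cos(th)-np.array([0,0,1])*np.sin(th)
    print(t,(proj(W,[piv+u*d+v*x for d,x in((.052,-.013),(.052,.013),(.1,-.013),(.1,.013))])*1.25)[:,1])
E
```

```text
-15 [174.2 206.7 165.9 204.1]
-10 [179.8 212.3 178.6 216.9]
-5 [185.6 217.7 191.6 229.2]
0 [191.4 222.9 204.6 240.9]
5 [197.3 227.7 217.3 251.9]
10 [203.2 232.2 229.6 261.9]
15 [208.9 236.2 241.3 271. ]
```

Call:
servo_tool(targets="-6 20 -2 0 0 -2.5;-6 50 -2 0 0 -2.5;-6 80 -2 0 0 -2.5;-6 110 -2 0 0 -2.5;-6 128 -2 0 0 -2.5;-6 138 -2 0 0 -2.5;-6 138 -2 0 0 -2.5")

```text
time: 15.92
eef_pos: [0.4306, 0.1863, 0.0774]
orientation: [[-0.227, -0.011, 0.974], [-0.973, -0.039, -0.227], [0.041, -0.999, -0.002]]
contact_force: [-0.1, 0.7, -0.1]
opening: 0.0854
```

Call:
servo_tool(targets="0 0 0 0 0 0;0 0 0 0 0 0;0 0 0 0 0 0;0 0 0 0 0 0;0 0 0 0 0 0;0 0 0 0 0 0", fingers=0)

```text
time: 16.68
eef_pos: [0.4307, 0.1866, 0.0784]
orientation: [[-0.227, -0.01, 0.974], [-0.973, -0.039, -0.227], [0.04, -0.999, -0.001]]
contact_force: [-1.7, 1.1, 5.7]
opening: 0.0164
```

Call:
servo_tool(targets="1 -20 0 0 0 0;2 -55 0 0 0 1;3 -90 0 0 0 2.5;3 -118 0 0 0 2.5;3 -118 0 0 0 2.5;3 -118 0 0 0 2.5")

```text
time: 17.42
eef_pos: [0.4299, 0.1876, 0.1942]
orientation: [[-0.227, -0.003, 0.974], [-0.974, 0.002, -0.227], [-0.002, -1.0, -0.004]]
contact_force: [-0.6, -0.4, -6.1]
opening: 0.0163
```

```bash
python3 - <<'E'
from pv import *
W=r.capture("wrist");S=r.capture("scene")
b=[cv2.resize(W["pixels"],(400,300)),cv2.resize(S["pixels"][120:270,220:420],(400,300))]
cv2.imwrite("pics/lift2.png",np.hstack(b)[:,:,::-1])
E
```

```text
17.425 [0.4299 0.1876 0.1942] 0.016288480931950365 [-0.5585 -0.4239 -6.0966] [ 0.1108  0.0993 -0.0208]
[[-0.2268 -0.0031  0.9739]
 [-0.9739  0.0023 -0.2268]
 [-0.0015 -1.     -0.0035]]
q [0.3187 0.1703 1.7324 0.0033 1.2411 0.5464]
pivot [0.4297 0.1877 0.1369] tilt 0.22136199134422704
```

View pics/lift2.png

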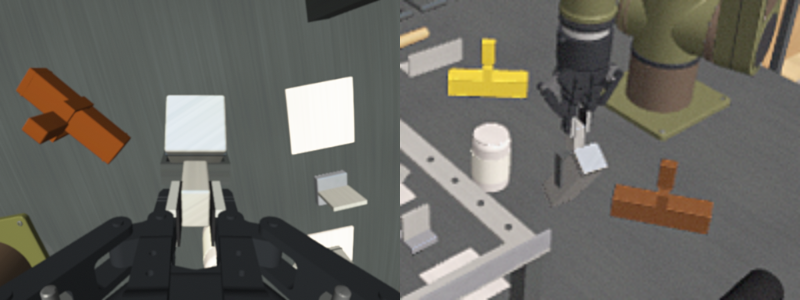

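The up end is again the one at image top (+y), so the heavy end is the one towards the tin. Same routine as before.

Call:
servo_tool(targets="2 -10 12 0 8 0;6 -10 25 0 18 0;9 -10 40 0 28 0;12 -10 50 0 38 0;15 -10 60 0 48 0;17 -10 70 0 58 0;17 -10 76 0 68 0;17 -10 76 0 78 0;17 -10 76 0 78 0;17 -10 76 0 78 0")

```text
time: 18.77
eef_pos: [0.5009, 0.1541, 0.2048]
orientation: [[-1.0, -0.002, -0.016], [0.016, 0.003, -1.0], [0.002, -1.0, -0.003]]
contact_force: [-0.4, 0.7, -5.9]
opening: 0.0167
```

Call:
servo_tool(targets="0 8 0 0 0 8;-2 18 0 0 0 16;-6 30 0 0 0 24;-14 44 0 0 0 31;-24 58 0 0 0 36;-24 58 0 0 0 36;-24 58 0 0 0 36")

```text
time: 19.65
eef_pos: [0.5236, 0.1532, 0.1462]
orientation: [[-0.811, 0.585, -0.018], [0.015, -0.01, -1.0], [-0.585, -0.811, -0.0]]
contact_force: [-0.9, -0.6, -6.2]
opening: 0.0164
```

```bash
python3 - <<'E'
from pv import *
W=r.capture("wrist");save(W,"w5.png",(150,60,360,260),3)
print(proj(W,[P+[0,0,.08],[.567,.205,.004],[.567,.105,.004]]))
g=np.array([.617,.155,.0835]);print("to pad, tool mm",R.T@(g-P)*1e3)
E
```

```text
19.65 [0.5236 0.1532 0.1462] 0.016389131145504904 [-0.8845 -0.6233 -6.2194] [0.0149 1.2033 0.0047]
[[-0.8111  0.5846 -0.0182]
 [ 0.015  -0.0104 -0.9998]
 [-0.5847 -0.8112 -0.0003]]
q [ 0.3666  0.1525  2.1672 -0.7722  0.3197  2.6347]
pivot [0.5571 0.1526 0.0997] tilt 35.78331659657445
[[250.2755 149.4543]
 [200.1531 214.4749]
 [295.4745 212.8372]]
to pad, tool mm [-39.0666  48.1136  -3.4716]
```

View pics/w5.png

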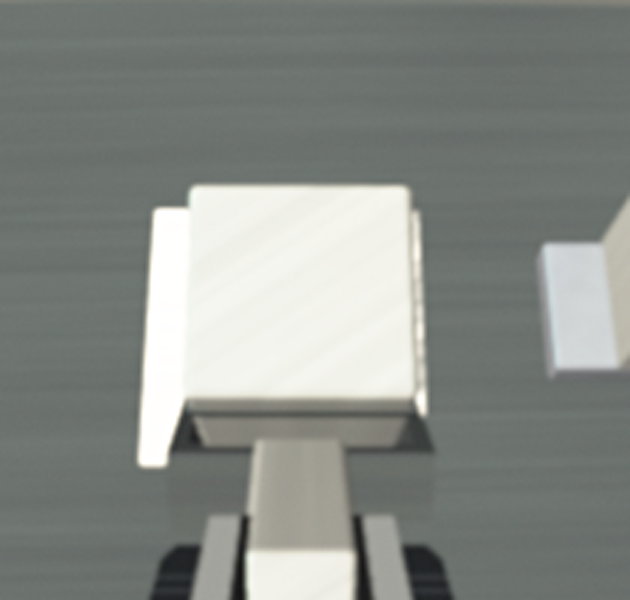

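```bash
python3 - <<'E'
from pv import *
W=r.capture("wrist")
f=lambda x,y,z=.004: at_z(W,(x/3+150,y/3+60),z)[:2]
print(*[f(*k) for k in[(138,467),(153,208),(419,208),(428,415)]])
print("top",*[f(*k,P[2]+.08) for k in[(190,186),(411,186),(416,400),(185,400)]])
E
```

```text
19.7 [0.5246 0.1535 0.147 ] 0.01624011039670155 [ 0.4596  0.3057 -5.3603] [-0.003   1.0688 -0.0628]
[[-0.8102  0.5859 -0.0189]
 [ 0.0161 -0.0099 -0.9998]
 [-0.5859 -0.8103 -0.0014]]
q [ 0.3663  0.1521  2.1656 -0.7712  0.3198  2.6343]
pivot [0.5582 0.1529 0.1006] tilt 35.87007344382283
[0.5672 0.2099] [0.6695 0.2079] [0.6674 0.1055] [0.5843 0.1072]
top [0.5744 0.172 ] [0.5736 0.1331] [0.5342 0.1346] [0.5349 0.172 ]
```

Call:
servo_tool(targets="-12 9 -5 0 0 -2.6;-24 18 -5 0 0 -2.6;-37 27 -5 0 0 -2.6;-49.5 36 -5 0 0 -2.6;-49.5 36 -5 0 0 -2.6;-46 41 -5 0 0 -2.6;-43 45 -5 0 0 -2.6;-41.5 47.2 -5 0 0 -2.6;-41.5 47.2 -5 0 0 -2.6")

```text
time: 20.88
eef_pos: [0.5866, 0.1579, 0.1338]
orientation: [[-0.835, 0.55, -0.019], [0.018, -0.008, -1.0], [-0.55, -0.835, -0.003]]
contact_force: [-0.2, -0.6, -6.7]
opening: 0.0163
```

```bash
python3 pv.py
```

```text
20.875 [0.5866 0.1579 0.1338] 0.016281539975383875 [-0.164  -0.6433 -6.6566] [-0.0147  1.0018  0.0167]
[[-0.8348  0.5502 -0.019 ]
 [ 0.0177 -0.0077 -0.9998]
 [-0.5502 -0.835  -0.0033]]
q [ 0.3066  0.244   2.0393 -0.5381  0.3452  2.359 ]
pivot [0.6182 0.1575 0.0859] tilt 33.38337154737574
```

Call:
servo_tool(targets="1.2 0.4 0.5 0 0 0;1.8 1.2 0.5 0 0 0;2.2 1.9 0.5 0 0 0;2.6 2.5 0.5 0 0 0;2.6 2.5 0.5 0 0 0")

```text
time: 21.5
eef_pos: [0.5882, 0.1581, 0.1328]
orientation: [[-0.832, 0.555, -0.018], [0.018, -0.006, -1.0], [-0.555, -0.832, -0.005]]
contact_force: [-2.9, -0.2, 4.2]
opening: 0.0164
```

Call:
servo_tool(targets="-0.3 -0.5 0 0 0 0;-0.7 -1 0 0 0 0;-0.7 -1 0 0 0 0")

```text
time: 21.88
eef_pos: [0.5869, 0.1578, 0.1326]
orientation: [[-0.834, 0.552, -0.019], [0.018, -0.007, -1.0], [-0.552, -0.834, -0.004]]
contact_force: [-3.4, 0.7, 6.1]
opening: 0.0165
```

Call:
servo_tool(targets="0 0 0 0 0 0;0 0 0 0 0 0;0 0 0 0 0 0;0 0 0 0 0 0", fingers=0.6)

```text
time: 22.38
eef_pos: [0.586, 0.1573, 0.1314]
orientation: [[-0.835, 0.55, -0.019], [0.018, -0.008, -1.0], [-0.55, -0.835, -0.003]]
contact_force: [-0.1, 0.1, -0.5]
opening: 0.0512
```

```bash
python3 - <<'E'
from pv import *
W=r.capture("wrist");S=r.capture("scene")
b=[cv2.resize(W["pixels"],(400,300)),cv2.resize(S["pixels"][150:300,170:370],(400,300))]
cv2.imwrite("pics/rel2.png",np.hstack(b)[:,:,::-1])
E
```

```text
22.375 [0.586  0.1573 0.1314] 0.05118230907805501 [-0.0921  0.102  -0.4984] [ 0.0148  0.2498 -0.0284]
[[-0.8349  0.55   -0.0195]
 [ 0.018  -0.008  -0.9998]
 [-0.55   -0.8351 -0.0032]]
q [ 0.3057  0.247   2.0437 -0.5481  0.3388  2.3694]
pivot [0.6175 0.1568 0.0836] tilt 33.370053511489886
```

Call:
servo_tool(targets="0 -15 0 0 0 0;0 -45 0 0 0 0;0 -80 0 0 0 0;0 -110 0 0 0 0;0 -130 0 0 0 -10;0 -130 0 0 0 -20;0 -130 0 0 0 -20;0 -130 0 0 0 -20", fingers=1)

```text
time: 23.48
eef_pos: [0.5131, 0.158, 0.2394]
orientation: [[-0.973, 0.232, -0.02], [0.02, -0.002, -1.0], [-0.232, -0.973, -0.003]]
contact_force: [0.4, -0.3, -0.2]
opening: 0.0854
```

```bash
python3 - <<'E'
from pv import *
for n in("scene","top","wrist"):
    C=r.capture(n)
    exp=np.array([[.611,-.105,.084],[.6175,.1565,.084]]);print(n,"expected",proj(C,exp).tolist())
    for x,y,_ in exp:
        c=np.array([[x+a*.02,y+b*.02,z] for a in(-1,1) for b in(-1,1) for z in(.004,.164)]);q=proj(C,c);print(" box exp",q.min(0),q.max(0))
    for d in r.place_of(C,"post_1"): print(" post",round(d["p"],2),np.round(d["position"],1))
    for d in r.cut_out(C,"post_1"): print(" bbox",round(d["p"],2),np.round(d["bbox"],1))
    for l in("tin","magnet"): print(" ",l,[at_z(C,d["position"],0).round(3).tolist() for d in r.place_of(C,l)[:1]])
E
```

```text
23.475 [0.5131 0.158  0.2394] 0.08535088690117996 [ 0.4315 -0.3483 -0.1579] [-0.0286  0.1567 -0.0165]
[[-0.9726  0.2316 -0.0195]
 [ 0.0197 -0.0017 -0.9998]
 [-0.2316 -0.9728 -0.0029]]
q [ 0.2662  0.1119  1.7114 -0.0705  1.094   1.8822]
pivot [0.5264 0.1579 0.1837] tilt 13.389520357039364
scene expected [[204.7859210105379, 196.79997906291337], [250.77124421119993, 240.11239155775726]]
 box exp [194.5219 172.4419] [214.3903 220.2661]
 box exp [240.8783 213.3926] [260.5169 265.7634]
 post 0.85 [205.7 195.2]
 post 0.79 [253.2 240. ]
 post 0.79 [260.8 163. ]
 post 0.56 [321.2 324.5]
 bbox 0.97 [326.8 199.7 378.4 238.2]
 bbox 0.93 [194.1 176.9 227.9 219.8]
 bbox 0.87 [243.4 218.9 264.3 257.4]
 bbox 0.62 [339.8 255.8 410.3 319.1]
 bbox 0.57 [243.6 138.9 284.6 169.1]
  tin [[0.436, -0.004, -0.0]]
  magnet [[0.62, 0.042, 0.0]]
top expected [[288.2260868612618, 154.73030557590772], [212.18414816231595, 152.00984632488726]]
 box exp [281.3718 142.3983] [295.8044 165.919 ]
 box exp [203.1664 139.6339] [220.2951 163.2669]
 post 0.92 [323.8 259.2]
 post 0.83 [213.3 151.7]
 post 0.43 [185.7 256.8]
 bbox 0.95 [306.7 238.6 342.9 285.7]
 bbox 0.79 [280.9 147.3 297.5 177.2]
 bbox 0.72 [202.8 148.9 221.8 164.2]
 bbox 0.58 [151.8  66.2 346.8 178.2]
 bbox 0.5 [182.  239.6 206.8 251.9]
  tin [[0.428, -0.009, 0.0]]
  magnet [[0.61, 0.034, -0.0]]
wrist expected [[486.23864354480156, 108.21742797947114], [250.72142509912075, 102.29209271821362]]
 box exp [430.5537  69.7197] [565.2342 133.3024]
 box exp [225.201   56.7948] [275.8909 130.4041]
 post 0.88 [485.1 103.7]
 post 0.77 [249.4 101. ]
 bbox 0.96 [431.9  94.3 512.  172.7]
 bbox 0.73 [223.9  92.8 273.2 169.8]
 bbox 0.66 [217.  328.  242.5 342.6]
  tin [[0.432, -0.002, 0.0]]
  magnet [[0.617, 0.033, 0.0]]
```

```bash
python3 - <<'E'
from pv import *
W=r.capture("wrist");G=cv2.cvtColor(W["pixels"],cv2.COLOR_RGB2GRAY).astype(int)
for (x,y) in((.611,-.105),(.6175,.1565)):
    print(proj(W,[[x-.02,y+s*.02,.004] for s in(1,-1)]).round(1).tolist(),"pad front/back left",proj(W,[[x+k*.05,y+s*.05,.004] for k in(-1,1) for s in(1,-1)]).round(1).tolist())
for row in range(104,190,8): print(row,' '.join(map(str,G[row,206:296:2])))
E
```

```text
24.225 [0.5146 0.1584 0.2402] 0.08567765014444842 [0.1922 0.1971 0.9369] [0.0123 0.0906 0.0075]
[[-0.9726  0.2318 -0.0194]
 [ 0.0197 -0.0012 -0.9998]
 [-0.2318 -0.9728 -0.0034]]
q [ 0.2658  0.1132  1.7077 -0.0698  1.0959  1.8813]
pivot [0.5279 0.1583 0.1845] tilt 13.405801820398793
[[430.6, 133.4], [458.1, 133.5]] pad front/back left [[409.3, 156.0], [477.9, 155.5], [408.9, 80.9], [477.7, 82.4]]
[[235.8, 130.6], [266.3, 130.0]] pad front/back left [[213.4, 154.1], [289.5, 152.6], [211.8, 77.5], [288.3, 75.9]]
104 104 103 124 255 255 254 254 255 248 225 238 238 238 238 238 239 238 237 236 236 238 240 238 237 235 235 235 236 237 239 239 238 233 135 173 255 254 254 254 254 255 244 106 103 103
112 102 103 129 255 255 254 254 255 255 140 100 99 96 95 96 95 96 96 96 95 95 96 95 96 95 95 94 97 98 96 97 94 79 76 233 255 254 254 254 254 255 239 103 105 105
120 105 103 132 255 255 254 254 254 255 210 70 123 194 104 102 102 102 102 102 102 102 102 103 103 102 102 101 101 100 97 116 214 119 93 254 255 254 254 254 254 255 242 101 102 103
128 101 99 132 255 255 254 254 254 255 254 91 99 254 255 16
[... 637 characters left out ...]

160 101 101 101 101 101 102 101 101 101 101 102 102 100 101 101 101 101 104 182 208 199 198 200 200 196 128 100 103 103 103 104 104 103 104 104 102 103 104 103 103 103 104 104 103 103
168 102 103 103 102 102 102 102 102 103 102 103 101 101 101 101 101 101 101 184 209 199 199 201 202 196 126 100 101 102 102 104 102 103 103 102 103 103 102 102 103 103 102 104 103 103
176 98 99 98 99 99 99 98 97 98 98 97 98 98 97 98 98 98 98 99 98 98 98 98 98 99 98 98 99 99 100 100 100 99 100 100 100 100 100 100 100 100 100 101 99 100
184 100 100 99 100 99 99 99 100 99 100 100 100 100 100 100 100 100 100 101 101 101 100 100 102 100 100 101 102 101 101 102 102 102 103 103 103 103 104 103 103 103 103 102 103 103
```

```bash
python3 -c "
from cell import r
print(r.close_job(), r.state()['time'])"
```

```text
the job is handed in; nothing more can be done
the job is handed in; nothing more can be done
```

Both steel posts are standing upright, heavy end down, one on each base pad under the front rail. I let go of both and handed the job in at about 24 s.

- **Heavy ends:** On the lift, the right post's end away from the robot dipped. The left post's end nearest the tin dipped. I turned each so the dipped end went down.
- **Placing:** I slid each post under the rail from the front, lowered it until the weight came off the arm, released it and backed the gripper out. The forces the tool reported stayed under about 10 N.
- **Position checks:** After release, the top, scene and wrist views matched the expected upright outlines. At the left post's foot the sideways offset from the pad's centre was about 0.3 mm. The right post was placed to about 1 mm by arm position. The fore-and-aft position comes only from arm position and pad measurements, which agree to about 2 mm.
- **Other things on the table:** The tin and magnet came out where they started, within about 1 cm of measuring scatter. The brown and yellow look-alikes were never approached. I did not re-measure the grinder, hammer, brush, mug or offcut, but the arm's path kept clear of them.
- **Weaker checks:** In the scene view the left post's outline sat about 3 pixels to one side. I put that down to the rail hiding part of it, since the wrist and top views did not show it. My picture views had run out by then, so I checked the left post's release and the final state from numbers only. The handles appear to have swung down after release, and both posts stayed standing.

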